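# Set a slide gauge's end stop to a master coupling, closing from the open side

### The job

The sliding end stop has been left too far in: draw it well back, stand the tall wide pipe coupling (the master) in the nest, let go of it, then close the stop onto the master with the post until it bears gently but firmly, a push of about 10 N on the master and never over 16 N. Close from the open side only and do not draw the post back again, so that the play between post and stop is left taken up and the stop stays bearing on the master, and leave the other pieces alone.

Things in the scene. Friction and masses are not known exactly. Their poses are not given: they have to be found in the camera images.
- slide_base: fixed plywood base plate, 116 (x) x 264 (y) x 12 mm, with two low aluminium rails (tops 22 mm above the table). Origin at the centre of its underside on the table, z up. Its y axis is the slide direction: +y opens the stop, -y closes it. The nest is at its -y end.
- nest: fixed nest on the base plate, axes as the base's; origin on the plate's top, 12 mm above table. Two cheeks, 18 mm high, inner faces x = +-34 mm, y = -50 to +7 mm: 9 mm room each side of the master. Between them a fixed anvil, flat face to +y, 66 mm wide, 34 mm high. Its place is not measured: the seated master's axis is somewhere from y = -10 to +10 mm (anvil face 25 mm behind).
- stop: steel stop on the rails, axes as the base's. Origin: foot of its flat closing face (50 mm wide, 34 mm high, looks to -y) on the plate's top. Slides along y, about 6 N drag, stays where left. Nest-frame y: +15 to +35 mm when touching the seated master, less at the start, +58 mm or more is well back, +72 mm always reachable. Behind the face a sled, 28 mm above table, with two lugs to 44 mm.
- grip_post (a point): centre of the black upright post that moves the stop: 24 x 24 mm square (sides along base x and y), top 97 mm, this point 75 mm above table; foot (43 mm high) between the stop's lugs. 10 mm of play along y: its y in the stop's frame is +75 mm with play taken up for closing, +85 mm for opening. About 1.2 N moves it in the play, beyond that it takes the stop along. Starts anywhere in the play.
- master: the master: loose grey plastic pipe coupling, the only one both tall and wide: 76 mm high, body 50 mm diameter, collar 58 mm diameter over its top 24 mm, open-topped, about 0.12 kg, standing upright. Origin: centre of its underside, z up along its axis.
- short_coupling: bystander: loose grey coupling, 44 mm high, 58 mm collar diameter. Origin: centre of the underside. Leave alone.
- thin_coupling: bystander: loose grey coupling, 70 mm high, 39 mm collar diameter. Origin: centre of the underside. Leave alone.
- screwdriver: bystander: screwdriver with wooden handle lying on the table. Leave alone.

How it is judged:
By the outcome, as a careful person would: the job done as asked, in the order asked, and still so for the second after the job is handed in, with the robot touching nothing.
It also fails if it takes over 70 s, if anything falls off the work surface, if the arm or the gripper's body presses on something with over 40 N, if the wrist force passes 120 N, or if a joint passes its speed limit or range.

### The arm

A 6-joint arm with a two-finger parallel gripper is mounted at the origin on the work surface. World frame = base frame: x ahead of the robot, y to its left, z up, the work surface at z = 0. Lengths are in m, angles in rad, forces in N, time in s.
With the tool pointing down it reaches from about 0.35 to 0.775 m from the base axis. Payload 5.5 kg.
Tool frame: the origin (TCP) lies at the very end of the fingers, on their centre line; the grasp point (between the pads) lies 19 mm behind it; x points along the fingers, y is the direction in which the jaws open and shut, and the axes are right-handed (so a half turn about x gives the same grasp; the last joint's range is limited). The gripper opens to 85 mm and grips with 20 to 120 N. Pads are 22 mm wide; open, the fingers measure 114 mm over their backs; the gripper's body (76 mm by 85 mm) begins 54 mm behind the grasp point. The pads swing forward as they close: fully open they stand 13 mm farther back than shut.
Start: joints at [0.98, 0.313, 0.046, 1.304, 0, 1.431], TCP at [0.251, 0.518, 0.231] pointing down, gripper open.
Joint ranges: [-2.76, 2.76], [-0.86, 1.69], [-1.03, 1.26], [-2.2, 2.34], [-1.47, 1.5], [-3.14, 3.14]. Speed limits (rad/s): [2.57, 2.57, 3.14, 3.14, 3.14, 3.14].

### API

Orientations are given as a unit quaternion [w, x, y, z].
In Python, from workcell import readout, cams, env, finder gives the robot as it stands.
- The arm moves only by the tool drive_tool, never from a script. Its argument "moves" is a list that holds one entry, the list of rows, each a list of 7 numbers: the shift along the tool's x, y, z in m, then the turn, a rotation vector about the tool's x, y, z in rad, then the closure in counts, from 0 (fully open) to 255 (shut). A call has exactly 5 rows; each row is the pose to reach, as a shift and turn from the pose measured when the call began, along the tool's axes at that moment; what a row does not reach only later rows make up. A row lasts 1/8 s, in which the tool goes at most 62.5 mm and 10.7 degrees, less where a joint would pass 70% of its speed; a pose out of reach is approached as far as the arm can. A call with a gripper value outside its range is refused whole. The fingers move at their own pace and stop on an object; "squeeze" is the grip in N (left out, the last holds). Time passes only in rows, so rows that repeat a pose let the fingers close, or fill a call up. It gives the time, the measured TCP pose, the force and the opening at its end, in the units of the state.
- readout.get_state(): the state, without advancing time (a new reading comes with each control period).
- cams.read_camera(name): name is "scene" or "top" or "wrist"; returns the picture (400x640x3 uint8, blue, green, red); there is no depth.
- cams.camera_params(name): a dict with "mtx" (3x3 intrinsics, pixels), "R" (3x3) and "t" (3): a world point X has camera coordinates R X + t; the wrist camera has in their place "mount" (4x4, takes a point from camera to tool coordinates, whose origin is the TCP and whose axes are the tool frame's). Camera axes: x right, y down, z forward; pixel columns grow to the right and rows downward; lengths in m; the calibration is good to about 2 mm. A picture is of the moment at which its call begins: read the wrist's pose just before it. camera_params takes no time and is no camera call.
- env.hand_in(): hands the job in, once; it reports no verdict.
Trained networks look in the newest picture that a camera, given by its name, has taken for a name from the list of things; names that differ only in an ending like _2 or _b are one class to them, and where a whole thing is asked for, a point or a joint stands for the part that bears it (a point fixed in the world has none). Each returns a list of dicts, best first, with "conf" (0 to 1); they miss things now and then, are a little off and sometimes report something else, mostly with a low value. They report only what shows in the picture. A call takes as long as a camera call.
- finder.regions_of(camera, name): "pixels" (400x640 bool, what is visible of it) and "point" ([column, row] in pixels, amid what is visible of it).
The state is a dict: "clock": time; "joint_pos": joint angles; "qvel": joint speeds; "tau": joint torques, N m; "tcp_pos": TCP position; "orientation": TCP orientation; "wrist_force": force on the tool from outside, world axes, zero at the start; "ft_torque": the same for the moment, N m; "finger_gap": finger opening in m.
Only numpy, scipy, OpenCV 4.12 (cv2) and the standard library are available. Lean on these libraries where they do the work, as an engineer would, in place of code of your own. Each camera call takes 0.05 s, during which the arm holds its last target.

## Working session

There is one attempt and no reset: what is moved stays moved. The work goes in short steps, Python scripts to look and compute and a tool call to move; the robot and the scene stay as the last step left them, time stands still between calls to the robot, and variables do not carry over. Pictures are saved under pics/ and viewed, and the job is handed in when it is done.

Besides the shell and the picture viewer there is one more tool, called after "Request:" as a command line: name --argument value ..., lists and objects as JSON in quotes. drive_tool: Moves the arm, as the interface text tells. Its arguments: {"type":"object","properties":{"moves":{"type":"array"},"squeeze":{"type":"number"}},"required":["moves"]}

```bash
ls; mkdir -p pics
cat > h.py <<'E'
import numpy as np, cv2
from workcell import readout, cams, env, finder
E
python3 - <<'E'
from h import *
s=readout.get_state(); print({k:np.round(v,3).tolist() for k,v in s.items()})
for n in ["scene","top","wrist"]:
    p=cams.camera_params(n); print(n,{k:np.round(v,4).tolist() for k,v in p.items()})
    cv2.imwrite(f"pics/{n}0.png",cams.read_camera(n))
E
```

```text
pics
{'clock': 0.0, 'joint_pos': [0.98, 0.314, 0.045, 1.304, 0.0, 1.431], 'qvel': [-0.0, -0.0, -0.0, 0.001, 0.003, -0.001], 'tau': [0.001, -48.063, 29.853, 0.019, -0.0, 0.0], 'tcp_pos': [0.25, 0.517, 0.23], 'orientation': [0.689, 0.157, 0.689, -0.159], 'wrist_force': [-0.263, 0.604, 0.407], 'ft_torque': [0.004, 0.017, -0.011], 'finger_gap': 0.085}
scene {'mtx': [[433.289, 0.0, 318.9766], [0.0, 433.289, 196.3564], [0.0, 0.0, 1.0]], 'R': [[0.8088, 0.588, -0.0127], [0.4237, -0.5975, -0.6808], [-0.4079, 0.5453, -0.7323]], 't': [-0.4515, -0.2163, 1.1059]}
top {'mtx': [[490.8436, 0.0, 309.7622], [0.0, 490.8436, 204.9355], [0.0, 0.0, 1.0]], 'R': [[0.0346, -0.9994, -0.0047], [-0.9768, -0.0328, -0.2115], [0.2112, 0.0119, -0.9774]], 't': [-0.0683, 0.5936, 0.8306]}
wrist {'mtx': [[291.3115, 0.0, 314.2018], [0.0, 291.3115, 202.4085], [0.0, 0.0, 1.0]], 'mount': [[0.0001, -0.2758, 0.9612, -0.143], [1.0, -0.0015, -0.0006, -0.0004], [0.0016, 0.9612, 0.2758, -0.0694], [0.0, 0.0, 0.0, 1.0]]}
```

View pics/scene0.png

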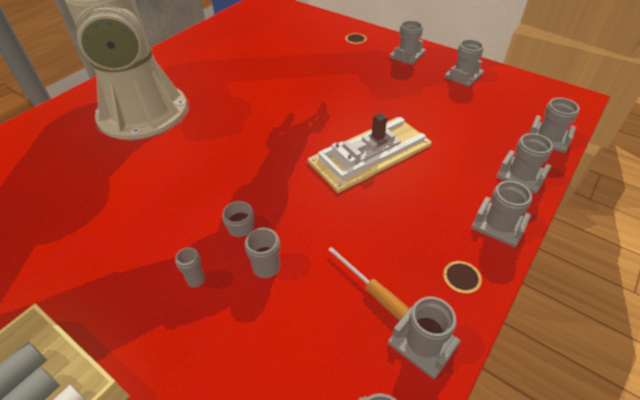

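View pics/top0.png

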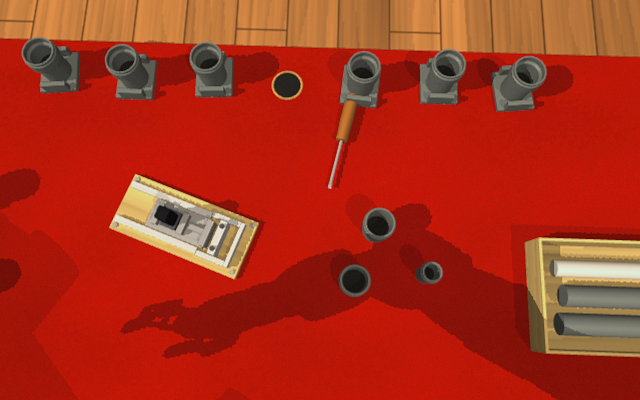

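View pics/wrist0.png

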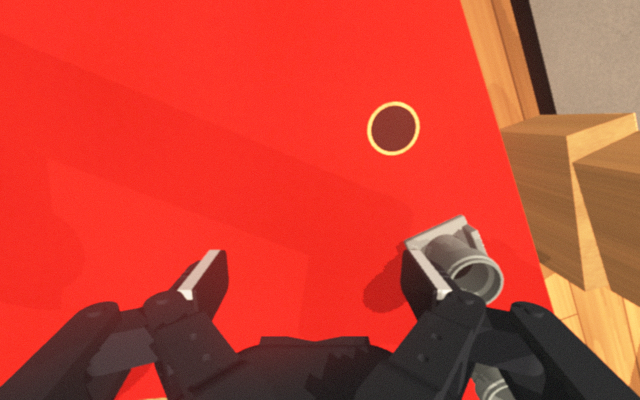

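The scene view shows the plate at about (370,150) with its black post at (379,127). The three couplings are at (238,217) short, (263,250) tall and wide, and (190,265) thin. In the top view the post is at (167,215), the nest near (218,238), and the master at (378,224).

```bash
cat >> h.py <<'E'
from scipy.spatial.transform import Rotation as Rn
def campose(name):
    p=cams.camera_params(name)
    if name!="wrist": return p["mtx"],np.array(p["R"]),np.array(p["t"])
    s=readout.get_state(); q=s["orientation"]
    Rt=Rn.from_quat([q[1],q[2],q[3],q[0]]).as_matrix(); M=np.array(p["mount"])
    Rwc=Rt@M[:3,:3]; twc=Rt@M[:3,3]+np.array(s["tcp_pos"])
    return p["mtx"],Rwc.T,-Rwc.T@twc
def back(cp,uv,z):
    K,R,t=cp; uv=np.atleast_2d(np.array(uv,float))
    d=np.linalg.solve(K,np.c_[uv,np.ones(len(uv))].T); d=(R.T@d).T; c=-R.T@t
    return c+d*((z-c[2])/d[:,2])[:,None]
def proj(cp,X):
    K,R,t=cp; X=np.atleast_2d(X); c=(R@X.T).T+t; u=(K@c.T).T; return u[:,:2]/u[:,2:]
E
python3 - <<'E'
from h import *
out={}
for n in ["top","scene"]:
    im=cams.read_camera(n); cp=campose(n); 
    for o in ["slide_base","nest","stop","grip_post","master","short_coupling","thin_coupling"]:
        r=finder.regions_of(n,o)
        for k in r[:2]:
            m=k["pixels"]; ys,xs=np.nonzero(m)
            print(n,o,round(k["conf"],2),np.round(k["point"],1),m.sum(),xs.min(),xs.max(),ys.min(),ys.max())
        if r: out[n+"_"+o]=r[0]["pixels"]
np.savez("masks.npz",**out)
E
```

```text
top slide_base 0.76 [177.4 223.2] 7413 109 258 174 278
top nest 0.73 [232.7 243.5] 591 195 245 212 266
top stop 0.55 [182.2 220.6] 1964 146 216 198 247
top grip_post 0.71 [173.4 223. ] 7170 110 258 174 277
top grip_post 0.7 [164.5 216.6] 474 153 181 205 229
top master 0.56 [378.3 225.2] 882 362 394 207 240
top short_coupling 0.73 [353.6 278.3] 802 338 369 264 295
top thin_coupling 0.78 [428.  274.1] 506 414 442 261 283
scene slide_base 0.61 [376.1 149.4] 3461 309 429 114 191
scene nest 0.56 [337.9 170.3] 573 318 366 142 180
scene stop 0.57 [372.4 142.5] 1288 343 399 113 163
scene grip_post 0.73 [378.6 129.8] 420 370 386 113 144
scene master 0.88 [261.9 248. ] 1393 245 279 228 277
scene master 0.25 [337.7 167.5] 518 318 364 147 180
scene short_coupling 0.6 [237.6 218.6] 890 221 253 201 236
scene thin_coupling 0.84 [192.5 263.3] 793 175 204 248 286
```

Run:
```python
import cv2
a=cv2.imread("pics/top0.png")[160:300,95:275]; cv2.imwrite("pics/topc.png",cv2.resize(a,None,fx=4.2,fy=4.2,interpolation=cv2.INTER_CUBIC))
a=cv2.imread("pics/scene0.png")[100:200,295:445]; cv2.imwrite("pics/scenec.png",cv2.resize(a,None,fx=5,fy=5,interpolation=cv2.INTER_CUBIC))
```

```text
(no output)
```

View pics/topc.png

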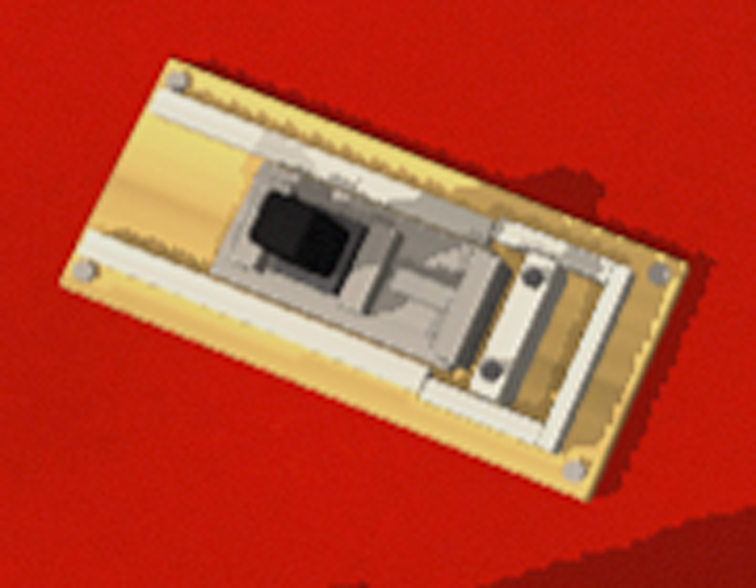

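View pics/scenec.png

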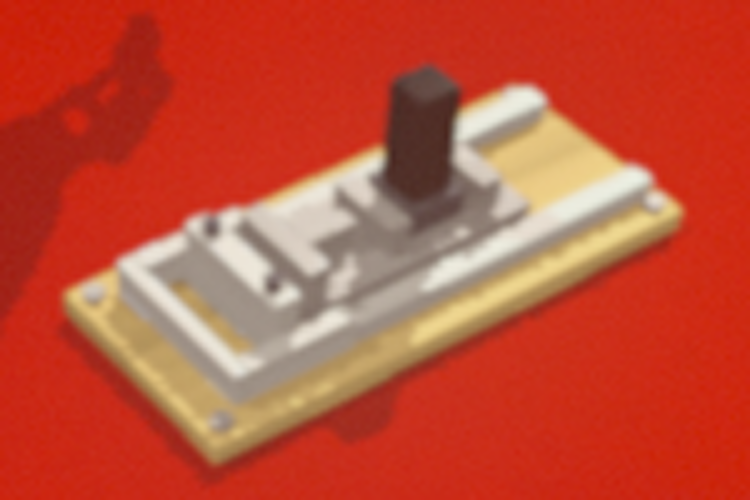

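```bash
cat > m.py <<'E'
from h import *
from scipy.optimize import least_squares
T=lambda a:np.array(a)/4.2+[95,160]
S=lambda a:np.array(a)/5+[295,100]
top=campose("top"); sc=campose("scene")
ct=T([[170,60],[688,262],[588,500],[60,286]])
# base-frame corners: image upper-left = +y ; image up = world +x
loc=np.array([[58,132],[58,-132],[-58,-132],[-58,132]])/1000.
P=back(top,ct,.012); print(np.round(P,4)); 
print([round(np.linalg.norm(P[i]-P[(i+1)%4]),4) for i in range(4)])
cs=S([[65,297],[215,460],[685,215]]); Q=back(sc,cs,.012); print("scene",np.round(Q,4))
def fr(v,l):
    c,s=np.cos(v[2]),np.sin(v[2]); return np.c_[v[0]+c*l[:,0]-s*l[:,1],v[1]+s*l[:,0]+c*l[:,1]]
f=lambda v:np.r_[(fr(v,loc)-P[:,:2]).ravel()]
r=least_squares(f,[*P[:,:2].mean(0),0]); v=r.x; print("base",v,np.degrees(v[2]),np.round(r.fun,4))
def tob(X): 
    c,s=np.cos(v[2]),np.sin(v[2]); d=X[:,:2]-v[:2]; return np.c_[c*d[:,0]+s*d[:,1],-s*d[:,0]+c*d[:,1]]
print("scene corners in base",np.round(tob(Q),4))
print("cheek ends/back corners",np.round(tob(back(top,T([[495,225],[430,385],[630,265],[555,450]]),.030)),4))
print("anvil face",np.round(tob(back(top,T([[527,252],[470,390]]),.046)),4))
print("stop face",np.round(tob(back(top,T([[508,262],[455,370]]),.046)),4))
print("post top",np.round(tob(back(top,T([[272,192],[355,225],[330,278],[252,240]]),.097)),4))
print("post scene", np.round(tob(back(sc,S([[395,75],[427,67],[460,80],[430,97]]),.097)),4))
E
python3 m.py
python3 - <<'E'
import cv2
a=cv2.imread("pics/top0.png")[195:300,325:450]; cv2.imwrite("pics/topd.png",cv2.resize(a,None,fx=5,fy=5,interpolation=cv2.INTER_CUBIC))
a=cv2.imread("pics/scene0.png")[190:300,165:295]; cv2.imwrite("pics/scened.png",cv2.resize(a,None,fx=5,fy=5,interpolation=cv2.INTER_CUBIC))
E
```

```text
[[0.6566 0.2958 0.012 ]
 [0.5692 0.0489 0.012 ]
 [0.4603 0.0873 0.012 ]
 [0.5485 0.3343 0.012 ]]
[np.float64(0.2619), np.float64(0.1154), np.float64(0.2622), np.float64(0.1147)]
scene [[0.4634 0.0895 0.012 ]
 [0.5734 0.0458 0.012 ]
 [0.6615 0.2972 0.012 ]]
base [ 0.55864339  0.19159601 -0.34126851] -19.553245168111896 [ 0.0009  0.0007 -0.0001 -0.0011 -0.0005 -0.0007 -0.0003  0.0011]
scene corners in base [[-0.0555 -0.1281]
 [ 0.0627 -0.1325]
 [ 0.0616  0.1339]]
cheek ends/back corners [[ 0.0392 -0.0467]
 [-0.0372 -0.0492]
 [ 0.0447 -0.1103]
 [-0.0431 -0.1121]]
anvil face [[ 0.0316 -0.069 ]
 [-0.0332 -0.0705]]
stop face [[ 0.0244 -0.063 ]
 [-0.0276 -0.0608]]
post top [[ 0.0107  0.0279]
 [ 0.0106 -0.0102]
 [-0.0135 -0.01  ]
 [-0.0109  0.027 ]]
post scene [[-0.0117  0.0148]
 [-0.0082  0.0295]
 [ 0.0069  0.035 ]
 [ 0.0087  0.0171]]
```

View pics/topd.png

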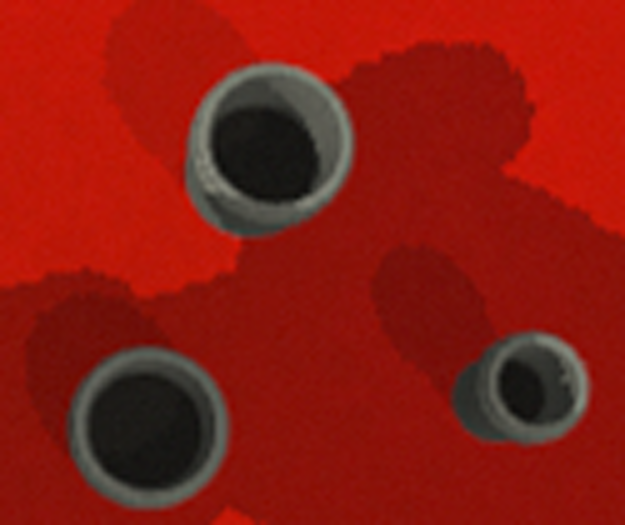

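View pics/scened.png

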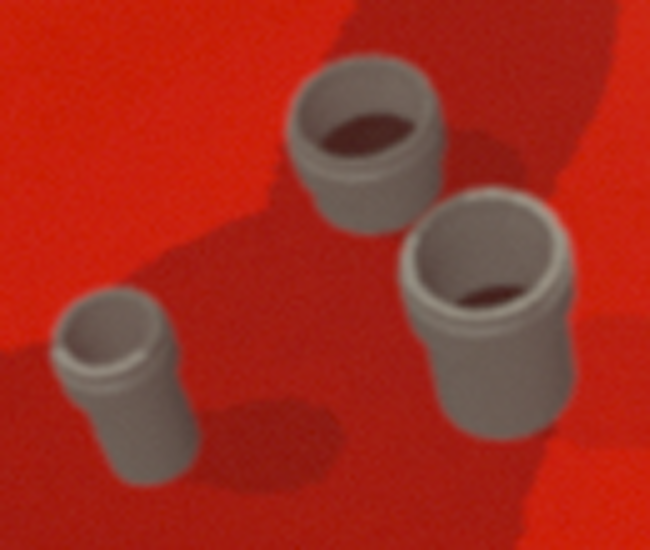

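```bash
cat >> h.py <<'E'
BX,BY,BA=0.5590,0.1915,-0.3413
bx=np.array([np.cos(BA),np.sin(BA),0]); by=np.array([-np.sin(BA),np.cos(BA),0])
def b2w(x,y,z): return np.array([BX,BY,0])+x*bx+y*by+np.array([0,0,z])
def w2b(X): d=np.array(X)-[BX,BY,0]; return np.array([d@bx,d@by,d[2]])
def tool():
    s=readout.get_state(); q=s["orientation"]; return np.array(s["tcp_pos"]),Rn.from_quat([q[1],q[2],q[3],q[0]])
def go(pos,ydir):
    p,R=tool(); x=np.array([0,0,-1.]); y=np.array(ydir)/np.linalg.norm(ydir); z=np.cross(x,y)
    Rd=Rn.from_matrix(np.c_[x,y,z]); rv=(R.inv()*Rd).as_rotvec(); sh=R.inv().apply(np.array(pos)-p)
    print("shift",np.round(sh,4),"turn",np.round(rv,3),"joint",np.round(readout.get_state()["joint_pos"],2),"f",np.round(readout.get_state()["wrist_force"],2))
    return sh,rv
E
python3 - <<'E'
from h import *
p,R=tool(); print(np.round(R.as_matrix(),3))
top=campose("top"); T=lambda a:np.array(a)/5+[325,195]
print("master",back(top,T([272,135]),.076),"short",back(top,T([149,427]),.044),"thin",back(top,T([534,388]),.070))
sc=campose("scene"); S=lambda a:np.array(a)/5+[165,190]
print("scene master",back(sc,S([486,253]),.076),"short",back(sc,S([365,118]),.044),"thin",back(sc,S([113,335]),.070))
print(proj(top,[[0.45,0.0,.076]]))
go(b2w(0,-0.03,.25),bx); go(b2w(0,-0.03,.25),-bx)
E
```

```text
[[ 0.     0.436  0.9  ]
 [ 0.     0.9   -0.436]
 [-1.     0.     0.   ]]
master [[ 0.56590085 -0.17314153  0.076     ]] short [[ 0.46347684 -0.13364133  0.044     ]] thin [[ 0.47999221 -0.26609793  0.07      ]]
scene master [[ 0.56628356 -0.17118433  0.076     ]] short [[ 0.46898448 -0.13357154  0.044     ]] thin [[ 0.48485257 -0.26491117  0.07      ]]
[[279.16762559 284.44287395]]
shift [-0.0187 -0.189   0.423 ] turn [ 1.461 -0.    -0.   ] joint [ 0.98  0.31  0.05  1.3  -0.    1.43] f [0.12 0.53 0.28]
shift [-0.0187 -0.189   0.423 ] turn [-1.68  0.   -0.  ] joint [ 0.98  0.31  0.05  1.3  -0.    1.43] f [0.12 0.53 0.28]
```

Request:
drive_tool --moves '[[[-0.004, -0.022, 0.052, 0.18, 0, 0, 0], [-0.008, -0.044, 0.104, 0.36, 0, 0, 0], [-0.012, -0.066, 0.156, 0.54, 0, 0, 0], [-0.016, -0.09, 0.208, 0.72, 0, 0, 0], [-0.018, -0.11, 0.255, 0.9, 0, 0, 0]]]'

```text
clock: 1.58
tcp_pos: [0.4333, 0.3059, 0.2498]
orientation: [0.551, 0.444, 0.55, -0.444]
wrist_force: [1.2, 1.0, -0.8]
finger_gap: 0.0853
```

Run:
```python
from h import *
go(b2w(0,-0.03,.25),bx)
```

```text
shift [-0.0002  0.0827  0.1639] turn [ 0.555 -0.001 -0.001] joint [ 0.46  0.22 -0.03  1.32  0.    1.82] f [ 1.18  1.03 -0.8 ]
```

Request:
drive_tool --moves '[[[0, 0.025, 0.05, 0.18, 0, 0, 0], [0, 0.05, 0.1, 0.36, 0, 0, 0], [0, 0.075, 0.15, 0.52, 0, 0, 0], [0, 0.083, 0.164, 0.555, 0, 0, 0], [0, 0.083, 0.164, 0.555, 0, 0, 0]]]'

```text
clock: 2.2
tcp_pos: [0.5495, 0.1626, 0.2495]
orientation: [0.407, 0.578, 0.408, -0.578]
wrist_force: [0.2, 0.7, 0.1]
finger_gap: 0.0853
```

Run:
```python
from h import *
cp=campose("wrist"); im=cams.read_camera("wrist"); cv2.imwrite("pics/w1.png",im)
np.savez("w1cp.npz",K=cp[0],R=cp[1],t=cp[2])
go(b2w(0,0.017,.12),bx); p,_=tool(); print(w2b(p))
```

```text
shift [ 0.1297  0.0003 -0.0467] turn [ 0.001 -0.001  0.   ] joint [0.15 0.3  0.08 1.34 0.   2.06] f [-1.15 -0.36  0.39]
[-2.32408294e-04 -2.97988700e-02  2.49646770e-01]
```

View pics/w1.png

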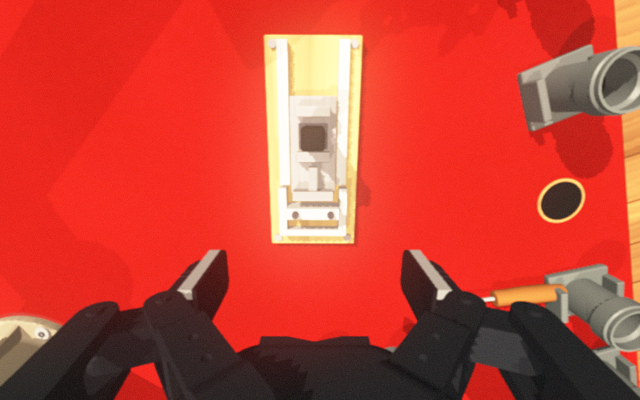

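Run:
```python
import cv2
a=cv2.imread("pics/w1.png")[25:255,255:375]; a=cv2.resize(a,None,fx=5,fy=5,interpolation=cv2.INTER_CUBIC); cv2.imwrite("pics/w1a.png",a[:590]); cv2.imwrite("pics/w1b.png",a[560:])
```

```text
(no output)
```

View pics/w1a.png

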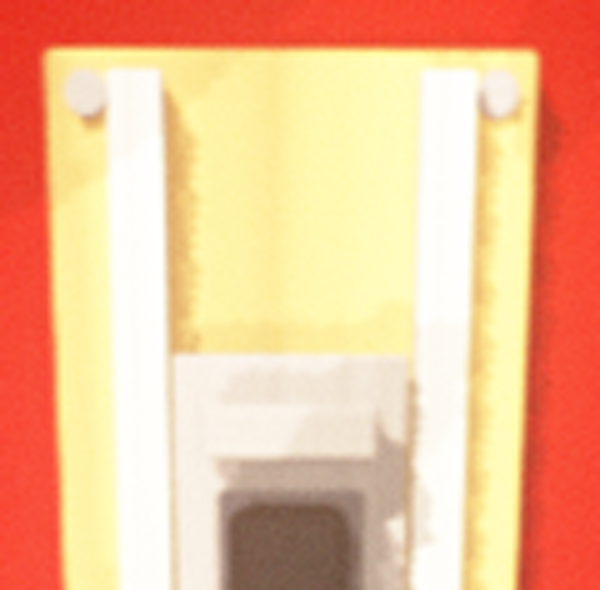

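View pics/w1b.png

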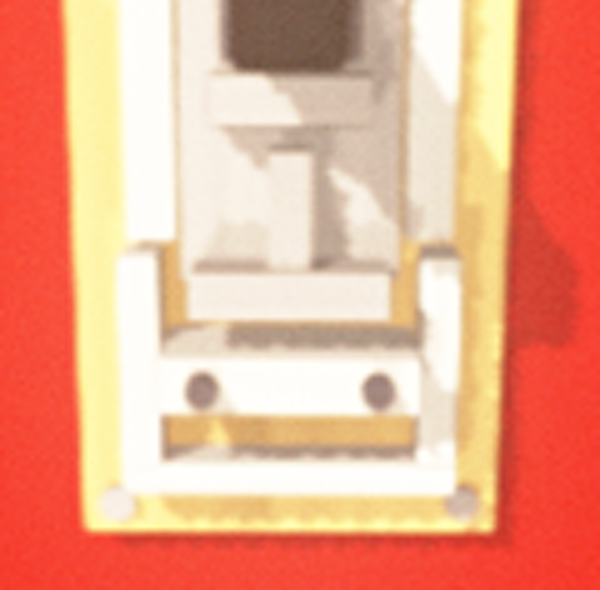

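Run:
```python
from h import *
d=np.load("w1cp.npz"); cp=(d["K"],d["R"],d["t"])
W=lambda a:np.array(a)/5+[255,25]
for n,a,z in [("plate",[[45,50],[538,50],[495,1088],[85,1090]],.012),("post",[[230,505],[352,505],[358,630],[225,632]],.097),("anvil",[[162,915],[418,915],[162,972],[418,972]],.046),("stop",[[190,878],[390,878]],.046),("cheek",[[120,805],[460,805],[125,1052],[457,1052]],.03)]:
    print(n,np.round([w2b(X)*1000 for X in back(cp,W(a),z)],1).tolist())
```

```text
plate [[-56.9, 133.4, 12.0], [58.1, 133.2, 12.0], [57.2, -129.1, 12.0], [-58.7, -129.4, 12.0]]
post [[-11.6, 32.5, 97.0], [12.3, 32.4, 97.0], [13.7, 8.1, 97.0], [-13.0, 7.8, 97.0]]
anvil [[-32.2, -67.3, 46.0], [31.5, -67.5, 46.0], [-32.6, -82.3, 46.0], [31.8, -82.5, 46.0]]
stop [[-25.0, -57.8, 46.0], [24.4, -57.9, 46.0]]
cheek [[-43.7, -42.9, 30.0], [43.0, -43.1, 30.0], [-44.7, -110.5, 30.0], [44.1, -110.7, 30.0]]
```

The wrist picture shows the post top at about (313,138). The stop's front edge is at pixel row 201 and the anvil face at row 208. In the base frame the post is at y=+20, the stop at -58 and the anvil at -67 mm, and the sizes agree with those given. I'll grip the post next.

Request:
drive_tool --moves '[[[0.04, 0, -0.03, 0, 0, 0, 0], [0.09, 0.0005, -0.05, 0, 0, 0, 0], [0.14, 0.0005, -0.05, 0, 0, 0, 0], [0.185, 0.0005, -0.05, 0, 0, 0, 0], [0.189, 0.0005, -0.05, 0, 0, 0, 0]]]' --squeeze 40

```text
clock: 2.88
tcp_pos: [0.5616, 0.2117, 0.0575]
orientation: [-0.408, -0.574, -0.41, 0.579]
wrist_force: [-0.1, 0.8, 0.1]
finger_gap: 0.0853
```

Run:
```python
from h import *
p,_=tool();print(w2b(p)); go(b2w(0.0005,.0203,.060),bx)
cv2.imwrite("pics/w2.png",cams.read_camera("wrist"))
```

```text
[-0.00435723  0.01990581  0.05749398]
shift [-0.0025  0.0048 -0.0004] turn [0.004 0.003 0.007] joint [ 0.23  0.47 -0.16  0.95  0.    2.13] f [-0.15  0.82  0.05]
```

View pics/w2.png

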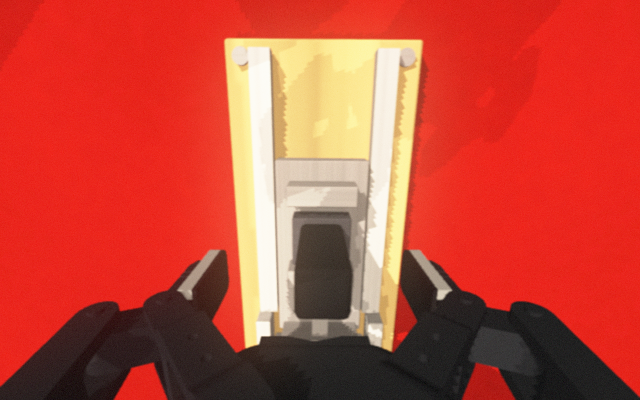

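The fingers straddle the post, which is at (322,265), about 5 mm off centre in x. I'll centre them and close.

Request:
drive_tool --moves '[[[-0.0025, 0.0045, 0, 0.004, 0.003, 0.007, 0], [-0.0025, 0.0045, 0, 0.004, 0.003, 0.007, 120], [-0.0025, 0.0045, 0, 0.004, 0.003, 0.007, 255], [-0.0025, 0.0045, 0, 0.004, 0.003, 0.007, 255], [-0.0025, 0.0045, 0, 0.004, 0.003, 0.007, 255]]]' --squeeze 40

```text
clock: 3.55
tcp_pos: [0.5653, 0.2111, 0.0625]
orientation: [0.407, 0.578, 0.409, -0.577]
wrist_force: [-7.6, 2.9, 9.8]
finger_gap: 0.0238
```

Run:
```python
from h import *
p,_=tool();print(w2b(p)); sh,_=go(b2w(0.0005,.106,.060),bx); f=readout.get_state()["wrist_force"]; print("f base",np.array(f)@bx,np.array(f)@by)
```

```text
[-0.00064668  0.02060558  0.06247412]
shift [ 0.0027  0.0012 -0.0854] turn [ 0.    -0.002  0.001] joint [ 0.22  0.47 -0.16  0.95  0.    2.14] f [-7.62  2.92  9.76]
f base -8.157118589794273 0.20425058449641864
```

Request:
drive_tool --moves '[[[0, 0, -0.008, 0, 0, 0, 255], [0, 0, -0.018, 0, 0, 0, 255], [0, 0, -0.028, 0, 0, 0, 255], [0, 0, -0.038, 0, 0, 0, 255], [0, 0, -0.048, 0, 0, 0, 255]]]'

```text
clock: 4.18
tcp_pos: [0.581, 0.2551, 0.0625]
orientation: [-0.407, -0.577, -0.408, 0.578]
wrist_force: [-3.3, -6.0, 3.4]
finger_gap: 0.0234
```

Run:
```python
from h import *
p,_=tool();print(w2b(p)); sh,_=go(b2w(-0.0006,.106,.0625),bx); f=readout.get_state()["wrist_force"]; print("f base",np.array(f)@bx,np.array(f)@by)
```

```text
[-0.00055977  0.06728935  0.06252987]
shift [-0.     -0.0001 -0.0387] turn [-0.001  0.001  0.001] joint [ 0.29  0.52 -0.06  0.99  0.    2.2 ] f [-3.32 -6.    3.38]
f base -1.119598197497254 -6.765732322933445
```

Drag is about 6.8 N, as expected.

Request:
drive_tool --moves '[[[0, 0, -0.01, 0, 0, 0, 255], [0, 0, -0.02, 0, 0, 0, 255], [0, 0, -0.03, 0, 0, 0, 255], [0, 0, -0.038, 0, 0, 0, 255], [0, 0, -0.0387, 0, 0, 0, 255]]]'

```text
clock: 4.8
tcp_pos: [0.594, 0.2911, 0.0626]
orientation: [-0.408, -0.577, -0.407, 0.579]
wrist_force: [-3.1, -4.8, 4.0]
finger_gap: 0.0234
```

Run:
```python
from h import *
p,_=tool();print(w2b(p)); f=readout.get_state()["wrist_force"]; print("f base",np.array(f)@bx,np.array(f)@by)
```

```text
[-0.00036767  0.10560143  0.06256247]
f base -1.2968263906664899 -5.574205114783098
```

Request:
drive_tool --moves '[[[0, 0, 0, 0, 0, 0, 0], [0, 0, 0, 0, 0, 0, 0], [-0.01, 0, 0, 0, 0, 0, 0], [-0.06, 0, 0, 0, 0, 0, 0], [-0.11, 0, 0, 0, 0, 0, 0]]]'

```text
clock: 5.42
tcp_pos: [0.5939, 0.2913, 0.174]
orientation: [-0.408, -0.577, -0.407, 0.579]
wrist_force: [0.5, -0.2, 0.4]
finger_gap: 0.0855
```

Run:
```python
from h import *
p,_=tool();print(w2b(p)); cv2.imwrite("pics/t2.png",cams.read_camera("top")); go([.566,-.172,.19],by);go([.566,-.172,.19],bx); 
top=campose("top"); a=cv2.imread("pics/t2.png")[160:300,95:275]; cv2.imwrite("pics/t2c.png",cv2.resize(a,None,fx=4.2,fy=4.2,interpolation=cv2.INTER_CUBIC))
```

```text
[-0.00048583  0.10574955  0.17397716]
shift [-0.0085  0.1267  0.4479] turn [-1.572  0.002 -0.009] joint [ 0.34  0.5   0.21  1.27 -0.    2.25] f [1.94 0.64 5.65]
shift [-0.0085  0.1267  0.4479] turn [-0.001 -0.005 -0.007] joint [ 0.34  0.5   0.21  1.27 -0.    2.25] f [1.94 0.64 5.65]
```

View pics/t2c.png

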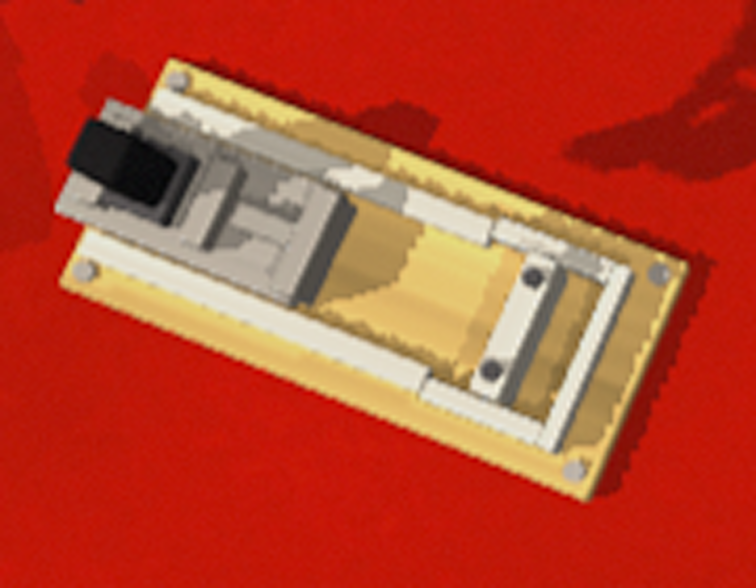

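Request:
drive_tool --moves '[[[-0.015, 0.015, 0.055, 0, 0, 0, 0], [-0.02, 0.03, 0.11, 0, 0, 0, 0], [-0.025, 0.045, 0.165, 0, 0, 0, 0], [-0.025, 0.062, 0.22, 0, 0, 0, 0], [-0.025, 0.078, 0.275, 0, 0, 0, 0]]]'

```text
clock: 6.1
tcp_pos: [0.5781, 0.0055, 0.208]
orientation: [0.409, 0.581, 0.406, -0.574]
wrist_force: [0.6, 0.3, 0.5]
finger_gap: 0.0856
```

Run:
```python
from h import *
go([.566,-.172,.20],bx); 
top=campose("top")
X=back(top,np.array([[350,205],[300,303]])/4.2+[95,160],.046); print("stop face",[w2b(x) for x in X])
```

```text
shift [0.0075 0.0481 0.1713] turn [-0.001 -0.005 -0.009] joint [-0.13  0.32 -0.01  1.24  0.    1.78] f [0.63 0.32 0.53]
stop face [array([0.02186403, 0.01236916, 0.046     ]), array([-0.02599515,  0.01436439,  0.046     ])]
```

Request:
drive_tool --moves '[[[0.002, 0.016, 0.055, 0, 0, 0, 0], [0.004, 0.032, 0.11, 0, 0, 0, 0], [0.007, 0.047, 0.16, 0, 0, 0, 0], [0.007, 0.048, 0.171, 0, -0.005, -0.009, 0], [0.007, 0.048, 0.171, 0, -0.005, -0.009, 0]]]'

```text
clock: 6.72
tcp_pos: [0.566, -0.1721, 0.2008]
orientation: [0.407, 0.578, 0.407, -0.578]
wrist_force: [0.1, 0.2, 0.0]
finger_gap: 0.0854
```

Run:
```python
from h import *
cp=campose("wrist"); im=cams.read_camera("wrist"); cv2.imwrite("pics/w3.png",im)
np.savez("w3cp.npz",K=cp[0],R=cp[1],t=cp[2]); p,_=tool(); print(p, proj(cp,[[.566,-.172,.076]]))
```

```text
[ 0.56613813 -0.17111174  0.20081697] [[313.57636424 194.94829826]]
```

View pics/w3.png

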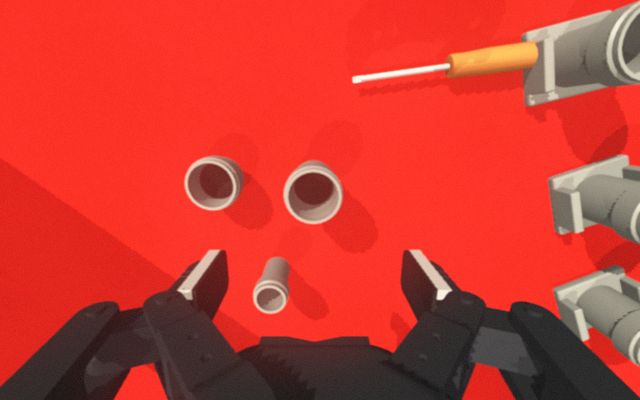

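The wrist view shows the master's rim centred at (313,194). My estimate projects to (313.6,195), so they agree. The short coupling is at (214,182) with enough clearance. I'll descend and grip.

Request:
drive_tool --moves '[[[0.04, 0, 0, 0, 0, 0, 0], [0.08, 0, 0, 0, 0, 0, 0], [0.12, 0, 0, 0, 0, 0, 0], [0.15, 0, 0, 0, 0, 0, 0], [0.154, 0, 0, 0, 0, 0, 0]]]' --squeeze 30

```text
clock: 7.4
tcp_pos: [0.5648, -0.1683, 0.0449]
orientation: [-0.407, -0.577, -0.41, 0.578]
wrist_force: [-0.4, 0.2, 1.4]
finger_gap: 0.0856
```

Run:
```python
from h import *
go([.566,-.172,.045],bx)
```

```text
shift [-0.0001  0.0024  0.0031] turn [ 0.002 -0.002  0.004] joint [-0.43  0.46 -0.21  0.9   0.    1.48] f [-0.38  0.24  1.37]
```

Request:
drive_tool --moves '[[[0, 0.0022, 0.003, 0, 0, 0, 0], [0, 0.0022, 0.003, 0, 0, 0, 0], [0, 0.0022, 0.003, 0, 0, 0, 255], [0, 0.0022, 0.003, 0, 0, 0, 255], [0, 0.0022, 0.003, 0, 0, 0, 255]]]' --squeeze 30

```text
clock: 8.02
tcp_pos: [0.5664, -0.1722, 0.046]
orientation: [-0.407, -0.577, -0.409, 0.577]
wrist_force: [-1.5, 0.7, 5.4]
finger_gap: 0.0572
```

Request:
drive_tool --moves '[[[0, 0, 0, 0, 0, 0, 255], [-0.01, 0, 0, 0, 0, 0, 255], [-0.03, 0, 0, 0, 0, 0, 255], [-0.06, 0, 0, 0, 0, 0, 255], [-0.09, 0, 0, 0, 0, 0, 255]]]' --squeeze 30

```text
clock: 8.65
tcp_pos: [0.5663, -0.1723, 0.137]
orientation: [-0.407, -0.577, -0.409, 0.577]
wrist_force: [0.3, -0.6, -0.4]
finger_gap: 0.0571
```

Run:
```python
from h import *
cp=campose("wrist"); im=cams.read_camera("wrist"); cv2.imwrite("pics/w4.png",im)
np.savez("w4cp.npz",K=cp[0],R=cp[1],t=cp[2]); p,_=tool(); print(p)
sh,_=go(b2w(0,-0.039,p[2]),bx)
```

```text
[ 0.56841096 -0.17321617  0.14155343]
shift [-2.000e-04 -1.304e-01 -3.017e-01] turn [ 0.002 -0.001 -0.004] joint [-0.43  0.39 -0.07  1.11  0.    1.48] f [ 1.72 -0.19  1.19]
```

View pics/w4.png

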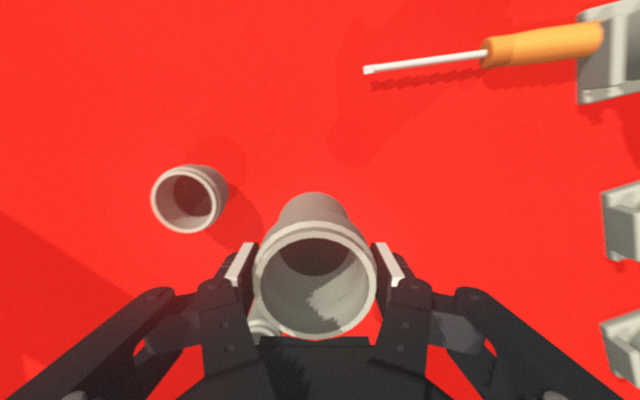

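Run:
```python
from h import *
p=cams.camera_params("wrist"); K=np.array(p["mtx"]); M=np.array(p["mount"])
for uv in [(316,222),(316,338),(255,283),(378,283)]:
    d=M[:3,:3]@np.linalg.solve(K,[*uv,1.]); c=M[:3,3]; s=(-0.0305-c[0])/d[0]; print(uv,np.round((c+d*s)*1000,1))
```

```text
(316, 222) [-30.5   1.2 -28.8]
(316, 338) [-30.5   1.2  28.2]
(255, 283) [-30.5 -25.4  -0.6]
(378, 283) [-30.5  28.2  -0.5]
```

The master is held upright and centred: the rim centre at (316,280) puts its axis within 1.5 mm of the TCP. I'll carry it to the nest.

Request:
drive_tool --moves '[[[0, -0.015, -0.035, 0, 0, 0, 255], [0, -0.035, -0.08, 0, 0, 0, 255], [0, -0.055, -0.128, 0, 0, 0, 255], [0, -0.075, -0.175, 0, 0, 0, 255], [0, -0.095, -0.222, 0, 0, 0, 255]]]'

```text
clock: 9.32
tcp_pos: [0.5525, 0.0693, 0.1414]
orientation: [0.409, 0.578, 0.407, -0.576]
wrist_force: [0.8, -0.5, -2.0]
finger_gap: 0.057
```

Run:
```python
from h import *
p,_=tool(); print(p); sh,_=go(b2w(0,-0.039,.137),bx)
```

```text
[0.55250554 0.06926396 0.14140872]
shift [ 0.0044 -0.0347 -0.0784] turn [ 0.001 -0.001 -0.004] joint [-0.02  0.32 -0.17  1.08 -0.    1.89] f [ 0.77 -0.47 -2.04]
```

Request:
drive_tool --moves '[[[0.002, -0.015, -0.035, 0, 0, 0, 255], [0.004, -0.03, -0.068, 0, 0, -0.002, 255], [0.004, -0.0347, -0.0784, 0.001, -0.001, -0.004, 255], [0.004, -0.0347, -0.0784, 0.001, -0.001, -0.004, 255], [0.004, -0.0347, -0.0784, 0.001, -0.001, -0.004, 255]]]'

```text
clock: 9.95
tcp_pos: [0.5461, 0.1537, 0.1373]
orientation: [-0.408, -0.578, -0.408, 0.578]
wrist_force: [0.3, -1.2, -0.9]
finger_gap: 0.0575
```

Run:
```python
from h import *
cp=campose("wrist"); im=cams.read_camera("wrist"); cv2.imwrite("pics/w5.png",im)
p,_=tool(); print(p,w2b(p)); sh,_=go(b2w(0,-0.039,.06),bx)
print("anvil face px",proj(cp,[b2w(0,-.0674,.046),b2w(0,-.0424,.012)]))
```

```text
[0.54622104 0.15355466 0.13739077] [ 0.0006589  -0.04003394  0.13739077]
shift [ 0.0774 -0.0007 -0.0011] turn [-0.001  0.     0.   ] joint [ 0.13  0.34 -0.15  1.08 -0.    2.05] f [ 0.37  0.   -0.79]
anvil face px [[313.15709308 235.42413116]
 [313.17909075 197.31543556]]
```

View pics/w5.png

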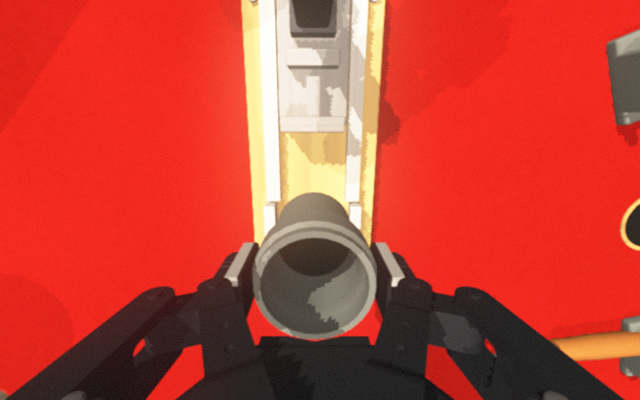

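The master hangs centred between the cheek tops at (268,215) and (358,215). The stop's front edge is well back, at row 128. I'll lower it.

Request:
drive_tool --moves '[[[0.02, -0.001, -0.0015, 0, 0, 0, 255], [0.04, -0.001, -0.0015, 0, 0, 0, 255], [0.055, -0.001, -0.0015, 0, 0, 0, 255], [0.068, -0.001, -0.0015, 0, 0, 0, 255], [0.073, -0.001, -0.0015, 0, 0, 0, 255]]]'

```text
clock: 10.62
tcp_pos: [0.5454, 0.1549, 0.0635]
orientation: [-0.407, -0.578, -0.407, 0.578]
wrist_force: [-0.9, -0.2, -1.7]
finger_gap: 0.057
```

Run:
```python
from h import *
p,_=tool(); print(p,w2b(p)); sh,_=go(b2w(0,-0.0385,.0575),bx)
```

```text
[0.54539121 0.15491814 0.06354495] [-0.00057944 -0.03902686  0.06354495]
shift [ 0.006   0.0006 -0.0005] turn [-0.002  0.001  0.001] joint [ 0.14  0.4  -0.25  0.92 -0.    2.05] f [-0.9  -0.2  -1.68]
```

Request:
drive_tool --moves '[[[0.002, 0, 0, 0, 0, 0, 255], [0.0035, 0, 0, 0, 0, 0, 255], [0.005, 0, 0, 0, 0, 0, 255], [0.0055, 0, 0, 0, 0, 0, 255], [0.0055, 0, 0, 0, 0, 0, 255]]]'

```text
clock: 11.25
tcp_pos: [0.5454, 0.155, 0.0581]
orientation: [-0.407, -0.578, -0.407, 0.578]
wrist_force: [-0.1, 0.3, -0.8]
finger_gap: 0.0572
```

Run:
```python
from h import *
p,_=tool(); print(p,w2b(p)); sh,_=go(b2w(0,-0.0385,.0575),bx)
```

```text
[0.54544184 0.15496985 0.05814939] [-0.00054903 -0.03896118  0.05814939]
shift [ 0.0006  0.0005 -0.0005] turn [-0.002  0.001  0.001] joint [ 0.14  0.41 -0.26  0.9  -0.    2.05] f [-0.05  0.27 -0.76]
```

Request:
drive_tool --moves '[[[0.0004, 0, 0, 0, 0, 0, 255], [0.0008, 0, 0, 0, 0, 0, 255], [0.0012, 0, 0, 0, 0, 0, 255], [0.0015, 0, 0, 0, 0, 0, 255], [0.0015, 0, 0, 0, 0, 0, 255]]]'

```text
clock: 11.88
tcp_pos: [0.5456, 0.1551, 0.0579]
orientation: [-0.407, -0.578, -0.407, 0.578]
wrist_force: [-3.5, -0.3, 8.4]
finger_gap: 0.0569
```

Run:
```python
from h import *
p,_=tool(); print(p,w2b(p)); sh,_=go(b2w(0,-0.0385,.0575),bx)
```

```text
[0.54556994 0.15506272 0.05793666] [-0.00045941 -0.03883079  0.05793666]
shift [ 0.0004  0.0005 -0.0003] turn [-0.002  0.     0.   ] joint [ 0.14  0.41 -0.26  0.9  -0.    2.05] f [-3.51 -0.28  8.45]
```

It's standing on the plate with 8 N of contact. I'll release it and rise.

Request:
drive_tool --moves '[[[-0.001, 0, 0, 0, 0, 0, 0], [-0.001, 0, 0, 0, 0, 0, 0], [-0.001, 0, 0, 0, 0, 0, 0], [-0.03, 0, 0, 0, 0, 0, 0], [-0.08, 0, 0, 0, 0, 0, 0]]]'

```text
clock: 12.5
tcp_pos: [0.5438, 0.1548, 0.1365]
orientation: [-0.407, -0.576, -0.408, 0.58]
wrist_force: [0.8, 0.3, 0.5]
finger_gap: 0.0855
```

Request:
drive_tool --moves '[[[-0.04, 0, -0.04, 0, 0, 0, 0], [-0.05, 0, -0.09, 0, 0, 0, 0], [-0.05, 0, -0.1, 0, 0, 0, 0], [-0.05, 0, -0.1, 0, 0, 0, 0], [-0.05, 0, -0.1, 0, 0, 0, 0]]]'

```text
clock: 13.12
tcp_pos: [0.5768, 0.2479, 0.1852]
orientation: [-0.406, -0.576, -0.408, 0.581]
wrist_force: [0.5, -0.2, -0.5]
finger_gap: 0.0855
```

Run:
```python
from h import *
cp=campose("wrist"); im=cams.read_camera("wrist"); cv2.imwrite("pics/w6.png",im)
np.savez("w6cp.npz",K=cp[0],R=cp[1],t=cp[2]); p,_=tool(); print(p,w2b(p))
a=cams.read_camera("top")[160:300,95:275]; cv2.imwrite("pics/t6.png",cv2.resize(a,None,fx=4.2,fy=4.2,interpolation=cv2.INTER_CUBIC))
```

```text
[0.57696513 0.24778952 0.18547336] [-0.00191189  0.05905591  0.18547336]
```

View pics/w6.png

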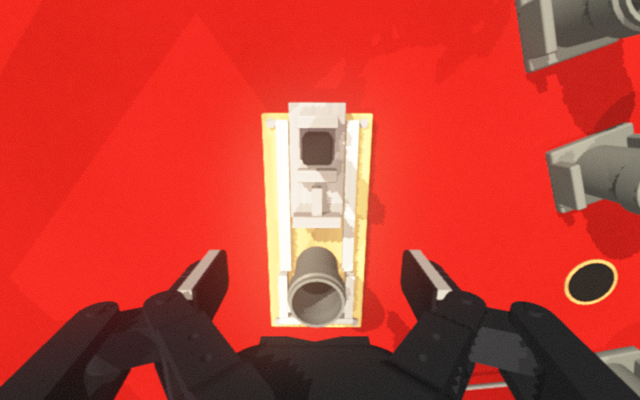

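View pics/t6.png

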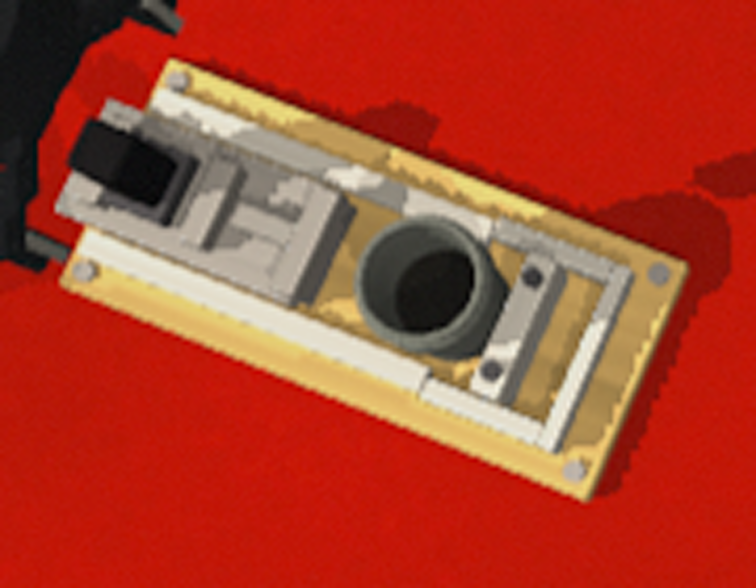

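The master stands upright in the nest at wrist pixel (318,298), just in front of the anvil. The stop is well back, with its front edge at row 222 and the post at (317,148). I'll shut the fingers and come down behind the post on its +y side, so I can only push it closed.

Request:
drive_tool --moves '[[[0, 0, -0.04, 0, 0, 0, 255], [0, 0.002, -0.08, 0, 0, 0, 255], [0, 0.002, -0.086, 0, 0, 0, 255], [0, 0.002, -0.086, 0, 0, 0, 255], [0, 0.002, -0.086, 0, 0, 0, 255]]]'

```text
clock: 13.85
tcp_pos: [0.6078, 0.3268, 0.1855]
orientation: [-0.406, -0.576, -0.408, 0.581]
wrist_force: [0.7, -0.5, -0.1]
finger_gap: 0.0001
```

Run:
```python
from h import *
cp=campose("wrist"); im=cams.read_camera("wrist"); cv2.imwrite("pics/w7.png",im)
p,_=tool(); print(p,w2b(p)); go(b2w(0,.145,.062),bx); print(readout.get_state()["finger_gap"])
```

```text
[0.60781724 0.32681296 0.18561751] [0.00071055 0.14384789 0.18561751]
shift [ 0.1236  0.     -0.0017] turn [-0.004  0.004  0.006] joint [0.38 0.57 0.32 1.33 0.   2.29] f [ 0.69 -0.04  0.14]
-0.00014455780503241995
```

View pics/w7.png

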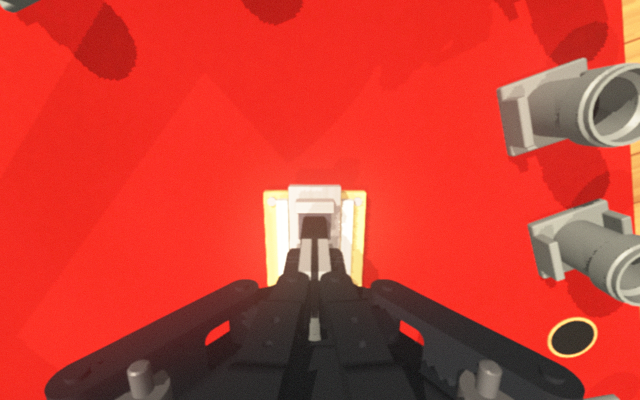

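Request:
drive_tool --moves '[[[0.03, 0, -0.0015, -0.004, 0.004, 0.006, 255], [0.06, 0, -0.0015, -0.004, 0.004, 0.006, 255], [0.095, 0, -0.0015, -0.004, 0.004, 0.006, 255], [0.12, 0, -0.0015, -0.004, 0.004, 0.006, 255], [0.1235, 0, -0.0015, -0.004, 0.004, 0.006, 255]]]'

```text
clock: 14.52
tcp_pos: [0.6058, 0.3265, 0.0602]
orientation: [-0.407, -0.576, -0.408, 0.579]
wrist_force: [-0.3, 0.8, 0.1]
finger_gap: 0.0002
```

```bash
cat > f.py <<'E'
from h import *
s=readout.get_state(); p,_=tool(); f=np.array(s["wrist_force"]); print("t",s["clock"],"base mm",np.round(w2b(p)*1000,2),"f bx,by,z",np.round([f@bx,f@by,f[2]],2)); go(b2w(0,.0806,.062),bx)
E
python3 f.py;  python3 - <<'E'
from h import *
cv2.imwrite("pics/s8.png",cams.read_camera("scene")[80:220,270:470].repeat(3,0).repeat(3,1))
E
```

```text
t 14.525 base mm [ -1.1  142.89  60.22] f bx,by,z [-0.59  0.67  0.06]
shift [-0.0016  0.0012  0.0623] turn [-0.001  0.003  0.003] joint [ 0.38  0.62  0.1   1.06 -0.    2.29] f [-0.34  0.83  0.06]
```

View pics/s8.png

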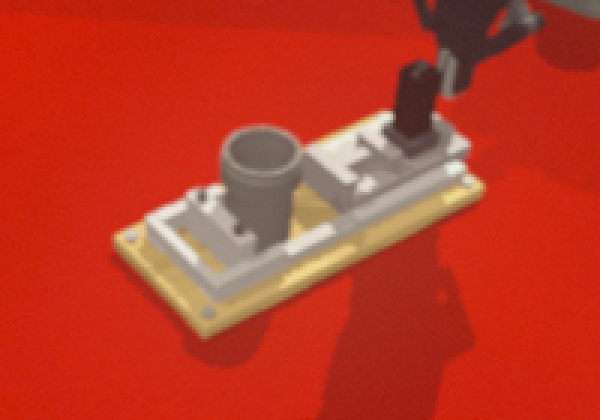

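The scene picture shows the master against the anvil side at (262,190) and the shut fingers just behind the post at (450,75). I'll push slowly through the play.

Request:
drive_tool --moves '[[[-0.0015, 0.001, 0.006, 0, 0, 0, 255], [-0.0015, 0.001, 0.012, 0, 0, 0, 255], [-0.0015, 0.001, 0.017, 0, 0, 0, 255], [-0.0015, 0.001, 0.022, 0, 0, 0, 255], [-0.0015, 0.001, 0.027, 0, 0, 0, 255]]]'

```text
clock: 15.2
tcp_pos: [0.5991, 0.3017, 0.0634]
orientation: [0.407, 0.578, 0.408, -0.578]
wrist_force: [1.8, 6.3, 0.5]
finger_gap: -0.0001
```

```bash
python3 f.py
```

```text
t 15.2 base mm [  0.89 117.3   63.45] f bx,by,z [-0.36  6.51  0.5 ]
shift [ 0.0014 -0.0009  0.0367] turn [-0.001 -0.001  0.001] joint [0.35 0.58 0.05 1.03 0.   2.26] f [1.84 6.25 0.5 ]
```

Request:
drive_tool --moves '[[[0, 0, 0.005, 0, 0, 0, 255], [0, 0, 0.01, 0, 0, 0, 255], [0, 0, 0.015, 0, 0, 0, 255], [0, 0, 0.019, 0, 0, 0, 255], [0, 0, 0.022, 0, 0, 0, 255]]]'

```text
clock: 15.82
tcp_pos: [0.5921, 0.2823, 0.0635]
orientation: [0.407, 0.579, 0.409, -0.577]
wrist_force: [2.2, 5.8, -0.7]
finger_gap: -0.0
```

```bash
python3 f.py;python3 - <<'E'
from h import *
cv2.imwrite("pics/t9.png",cv2.resize(cams.read_camera("top")[160:300,95:275],None,fx=4.2,fy=4.2,interpolation=cv2.INTER_CUBIC))
E
```

```text
t 15.825 base mm [ 0.8  96.68 63.52] f bx,by,z [ 0.17  6.21 -0.7 ]
shift [ 0.0015 -0.0008  0.0161] turn [ 0.    -0.004  0.001] joint [ 0.32  0.56 -0.    1.01  0.    2.23] f [ 2.24  5.79 -0.7 ]
```

View pics/t9.png

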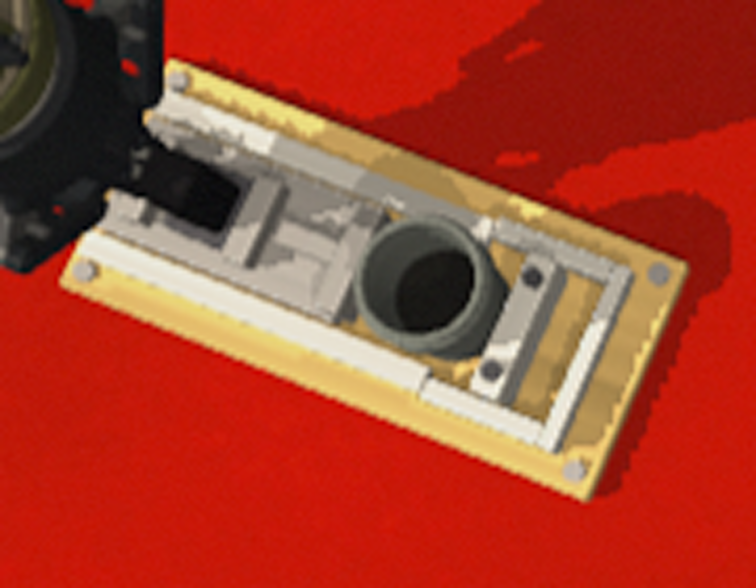

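The picture shows the stop face at (355,260) nearing the master at (430,285). I'll slow down.

Request:
drive_tool --moves '[[[0, 0, 0.003, 0, 0, 0, 255], [0, 0, 0.006, 0, 0, 0, 255], [0, 0, 0.008, 0, 0, 0, 255], [0, 0, 0.0095, 0, 0, 0, 255], [0, 0, 0.011, 0, 0, 0, 255]]]'

```text
clock: 16.5
tcp_pos: [0.5887, 0.2729, 0.0635]
orientation: [0.407, 0.579, 0.41, -0.576]
wrist_force: [1.6, 5.0, -1.1]
finger_gap: -0.0001
```

```bash
python3 f.py
```

```text
t 16.5 base mm [ 0.73 86.66 63.54] f bx,by,z [-0.19  5.25 -1.11]
shift [ 0.0015 -0.0007  0.0061] turn [ 0.001 -0.006  0.001] joint [ 0.31  0.54 -0.03  1.    0.01  2.22] f [ 1.58  5.01 -1.11]
```

Request:
drive_tool --moves '[[[0, 0, 0.001, 0, 0, 0, 255], [0, 0, 0.0015, 0, 0, 0, 255], [0, 0, 0.002, 0, 0, 0, 255], [0, 0, 0.0025, 0, 0, 0, 255], [0, 0, 0.003, 0, 0, 0, 255]]]'

```text
clock: 17.12
tcp_pos: [0.5881, 0.2712, 0.0636]
orientation: [0.406, 0.58, 0.41, -0.575]
wrist_force: [2.5, 5.8, -2.0]
finger_gap: 0.0003
```

```bash
python3 f.py
```

```text
t 17.125 base mm [ 0.71 84.8  63.58] f bx,by,z [ 0.43  6.29 -1.96]
shift [ 0.0015 -0.0007  0.0042] turn [ 0.002 -0.008  0.   ] joint [ 0.3   0.54 -0.03  1.    0.01  2.22] f [ 2.51  5.78 -1.96]
```

Request:
drive_tool --moves '[[[0, 0, 0.001, 0, 0, 0, 255], [0, 0, 0.0013, 0, 0, 0, 255], [0, 0, 0.0016, 0, 0, 0, 255], [0, 0, 0.0019, 0, 0, 0, 255], [0, 0, 0.0022, 0, 0, 0, 255]]]'

```text
clock: 17.75
tcp_pos: [0.5877, 0.2701, 0.0636]
orientation: [0.406, 0.58, 0.411, -0.574]
wrist_force: [0.9, 5.2, -1.4]
finger_gap: 0.0
```

```bash
python3 f.py
```

```text
t 17.75 base mm [ 0.7  83.7  63.59] f bx,by,z [-0.92  5.15 -1.41]
shift [ 0.0016 -0.0007  0.0031] turn [ 0.002 -0.01   0.   ] joint [ 0.3   0.54 -0.04  0.99  0.01  2.21] f [ 0.86  5.16 -1.41]
```

Request:
drive_tool --moves '[[[0, 0, 0.001, 0, 0, 0, 255], [0, 0, 0.0014, 0, 0, 0, 255], [0, 0, 0.0018, 0, 0, 0, 255], [0, 0, 0.0022, 0, 0, 0, 255], [0, 0, 0.0025, 0, 0, 0, 255]]]'

```text
clock: 18.38
tcp_pos: [0.5873, 0.269, 0.0636]
orientation: [0.406, 0.581, 0.412, -0.573]
wrist_force: [2.0, 6.7, -0.7]
finger_gap: 0.0
```

```bash
python3 f.py
```

```text
t 18.375 base mm [ 0.69 82.51 63.64] f bx,by,z [-0.38  6.97 -0.71]
shift [ 0.0016 -0.0007  0.0019] turn [ 0.003 -0.013  0.   ] joint [ 0.3   0.53 -0.04  0.99  0.01  2.21] f [ 1.98  6.69 -0.71]
```

Request:
drive_tool --moves '[[[0, 0, 0.001, 0, 0, 0, 255], [0, 0, 0.0014, 0, 0, 0, 255], [0, 0, 0.0018, 0, 0, 0, 255], [0, 0, 0.0022, 0, 0, 0, 255], [0, 0, 0.0025, 0, 0, 0, 255]]]'

```text
clock: 19.0
tcp_pos: [0.5868, 0.2679, 0.0636]
orientation: [0.406, 0.581, 0.412, -0.572]
wrist_force: [2.5, 6.9, -1.7]
finger_gap: -0.0006
```

```bash
python3 f.py
```

```text
t 19.0 base mm [ 0.66 81.34 63.64] f bx,by,z [ 0.08  7.33 -1.7 ]
shift [ 0.0016 -0.0007  0.0008] turn [ 0.004 -0.016  0.   ] joint [ 0.3   0.53 -0.05  0.99  0.01  2.21] f [ 2.53  6.88 -1.7 ]
```

Request:
drive_tool --moves '[[[0, 0, 0.001, 0, 0, 0, 255], [0, 0, 0.0014, 0, 0, 0, 255], [0, 0, 0.0018, 0, 0, 0, 255], [0, 0, 0.0022, 0, 0, 0, 255], [0, 0, 0.0025, 0, 0, 0, 255]]]'

```text
clock: 19.62
tcp_pos: [0.5865, 0.2669, 0.0637]
orientation: [0.406, 0.582, 0.413, -0.571]
wrist_force: [1.7, 7.2, -1.8]
finger_gap: 0.0002
```

```bash
python3 f.py
```

```text
t 19.625 base mm [ 0.67 80.26 63.71] f bx,by,z [-0.76  7.33 -1.82]
shift [ 0.0017 -0.0007 -0.0003] turn [ 0.005 -0.018  0.   ] joint [ 0.3   0.53 -0.05  0.98  0.01  2.2 ] f [ 1.74  7.17 -1.82]
```

Request:
drive_tool --moves '[[[0, 0, 0.001, 0, 0, 0, 255], [0, 0, 0.0014, 0, 0, 0, 255], [0, 0, 0.0018, 0, 0, 0, 255], [0, 0, 0.0022, 0, 0, 0, 255], [0, 0, 0.0025, 0, 0, 0, 255]]]'

```text
clock: 20.25
tcp_pos: [0.5865, 0.2669, 0.0638]
orientation: [0.405, 0.583, 0.414, -0.57]
wrist_force: [3.1, 9.6, -3.4]
finger_gap: 0.0
```

```bash
python3 f.py;python3 - <<'E'
from h import *
cv2.imwrite("pics/t10.png",cv2.resize(cams.read_camera("top")[160:300,95:275],None,fx=4.2,fy=4.2,interpolation=cv2.INTER_CUBIC))
E
```

```text
t 20.25 base mm [ 0.65 80.2  63.8 ] f bx,by,z [-0.26 10.08 -3.41]
shift [ 0.0018 -0.0006 -0.0004] turn [ 0.007 -0.023 -0.   ] joint [ 0.29  0.52 -0.06  0.98  0.02  2.2 ] f [ 3.13  9.58 -3.41]
```

View pics/t10.png

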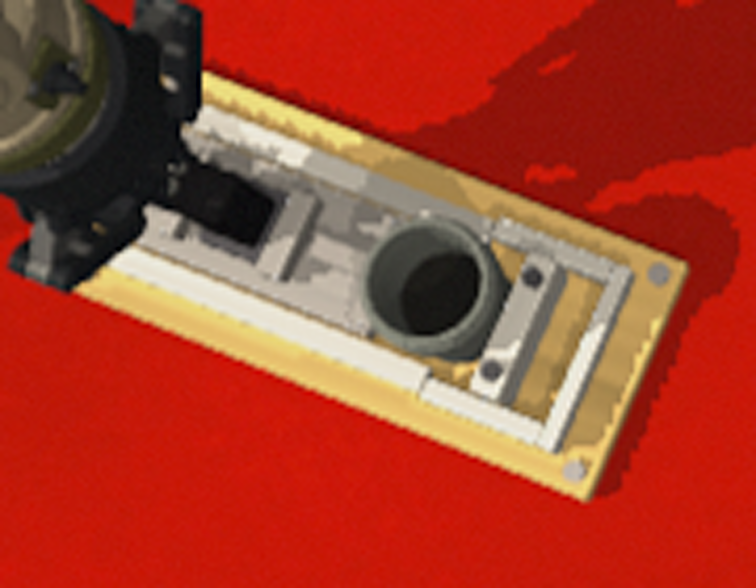

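The stop is now blocked: TCP y stays at 80.2 mm, as predicted, and the total is 10.1 N with about 6.3 N of that drag. Compliance is about 4 N/mm, so I'll raise the push gradually.

Request:
drive_tool --moves '[[[0, 0, 0.0025, 0, 0, 0, 255], [0, 0, 0.003, 0, 0, 0, 255], [0, 0, 0.0033, 0, 0, 0, 255], [0, 0, 0.0036, 0, 0, 0, 255], [0, 0, 0.0037, 0, 0, 0, 255]]]'

```text
clock: 20.92
tcp_pos: [0.5865, 0.2669, 0.0639]
orientation: [0.404, 0.585, 0.416, -0.567]
wrist_force: [5.2, 13.6, -4.6]
finger_gap: -0.0002
```

```bash
python3 f.py
python3 - <<'E'
from h import *
print(cams.read_camera("top").shape)
for i in range(3):
  f=np.array(readout.get_state()["wrist_force"]); print(f@by); cams.read_camera("top")
E
```

```text
t 20.925 base mm [ 0.64 80.21 63.94] f bx,by,z [ 0.33 14.6  -4.58]
shift [ 0.0019 -0.0006 -0.0003] turn [ 0.009 -0.03  -0.   ] joint [ 0.29  0.52 -0.06  0.97  0.02  2.19] f [ 5.19 13.65 -4.58]
(400, 640, 3)
14.184777136137567
13.611319664292415
13.845761178540023
```

Request:
drive_tool --moves '[[[0, 0, 0.0036, 0, 0, 0, 255], [0, 0, 0.0039, 0, 0, 0, 255], [0, 0, 0.0041, 0, 0, 0, 255], [0, 0, 0.0042, 0, 0, 0, 255], [0, 0, 0.0042, 0, 0, 0, 255]]]'

```text
clock: 21.75
tcp_pos: [0.5865, 0.267, 0.0641]
orientation: [0.404, 0.586, 0.419, -0.564]
wrist_force: [5.0, 15.4, -5.0]
finger_gap: 0.0003
```

```bash
python3 f.py
python3 - <<'E'
from h import *
for i in range(4):
  cams.read_camera("top"); f=np.array(readout.get_state()["wrist_force"]); print(f@by)
E
```

```text
t 21.75 base mm [ 0.66 80.36 64.08] f bx,by,z [-0.42 16.16 -4.99]
shift [ 0.0021 -0.0007 -0.0002] turn [ 0.012 -0.038 -0.001] joint [ 0.29  0.52 -0.07  0.96  0.03  2.19] f [ 5.02 15.36 -4.99]
17.004749970711153
16.092051810947655
16.315359686164957
16.262322763795776
```

The total is about 16.3 N, so about 10 N reaches the master. I'll back the fingers straight off in +y; they only pushed the post, so they can't pull it back. Then up.

Request:
drive_tool --moves '[[[0, 0, -0.004, 0, 0, 0, 255], [0, 0, -0.015, 0, 0, 0, 255], [0, 0, -0.03, 0, 0, 0, 255], [-0.03, 0, -0.045, 0, 0, 0, 255], [-0.08, 0, -0.05, 0, 0, 0, 255]]]'

```text
clock: 22.58
tcp_pos: [0.6004, 0.312, 0.1443]
orientation: [0.403, 0.585, 0.419, -0.566]
wrist_force: [1.7, -0.3, -0.4]
finger_gap: -0.0003
```

Request:
drive_tool --moves '[[[-0.05, 0, 0.03, 0, -0.03, 0, 255], [-0.08, 0, 0.05, 0, -0.035, 0, 255], [-0.08, 0, 0.05, 0, -0.035, 0, 255], [-0.08, 0, 0.05, 0, -0.035, 0, 255], [-0.08, 0, 0.05, 0, -0.035, 0, 255]]]'

```text
clock: 23.2
tcp_pos: [0.5829, 0.2623, 0.2206]
orientation: [-0.41, -0.573, -0.413, 0.577]
wrist_force: [-0.5, -0.7, 0.3]
finger_gap: 0.0
```

Run:
```python
from h import *
cp=campose("wrist"); im=cams.read_camera("wrist"); cv2.imwrite("pics/w11.png",im)
np.savez("w11cp.npz",K=cp[0],R=cp[1],t=cp[2]); p,_=tool(); print(p,w2b(p),readout.get_state()["wrist_force"])
cv2.imwrite("pics/w11c.png",cv2.resize(im[90:350,250:385],None,fx=2.3,fy=2.3,interpolation=cv2.INTER_CUBIC))
cv2.imwrite("pics/s11.png",cv2.resize(cams.read_camera("scene")[80:220,270:470],None,fx=4,fy=4,interpolation=cv2.INTER_CUBIC))
cv2.imwrite("pics/t11.png",cams.read_camera("top"))
```

```text
[0.58291063 0.26232988 0.22070228] [-0.00117617  0.07474762  0.22070228] [ 1.05597791  0.10865202 -0.64561781]
```

View pics/w11.png

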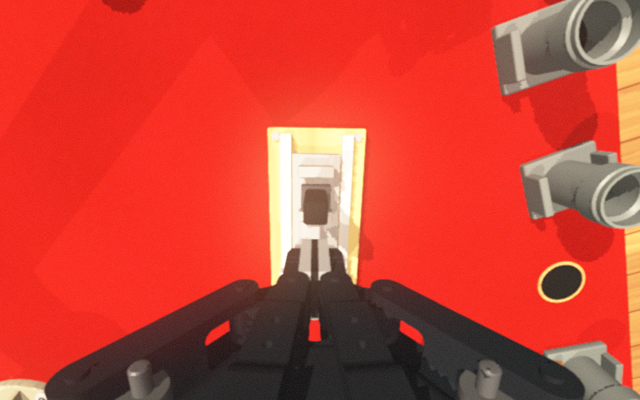

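View pics/s11.png

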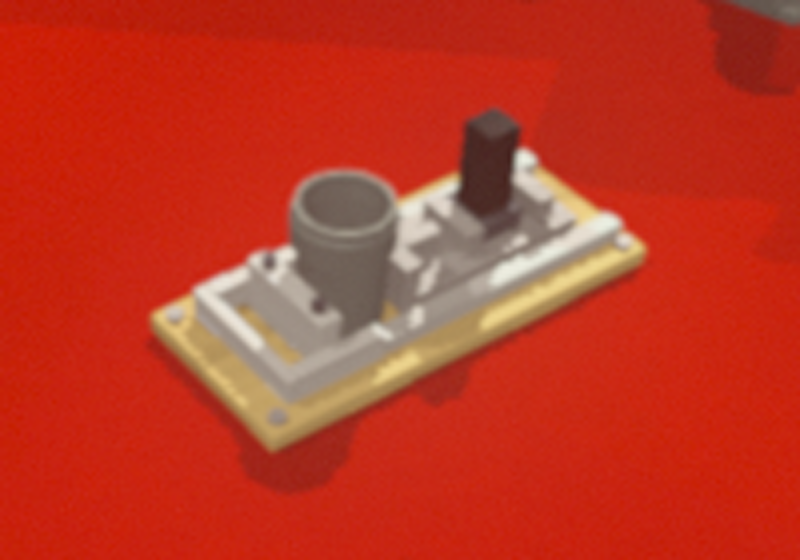

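View pics/t11.png

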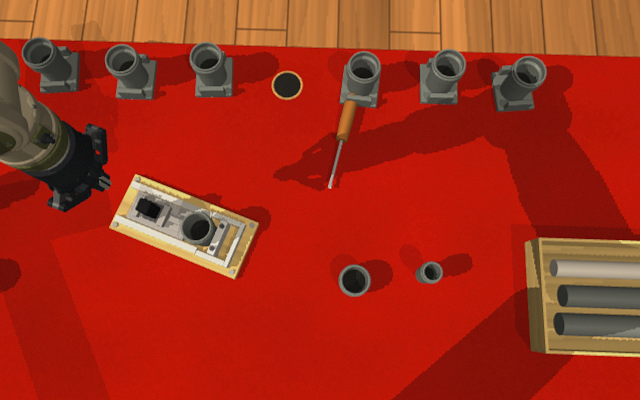

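The final pictures show the master upright between anvil and stop at top pixel (198,229). The post is against the closing-side lug with a gap behind it (scene), the fingers are clear, and the bystanders haven't moved. I'll hand it in.

```bash
python3 -c "
from h import *
print(env.hand_in())"
```

```text
the job is handed in; nothing more can be done
None
```

The job is done and handed in at about 23 s; no verdict was reported.

- **Opening:** I drew the stop back by its post to about +67 to +70 mm in the nest frame.
- **Placing:** I stood the master in the nest about 3.5 mm off the anvil, felt it touch the plate, and let go.
- **Closing:** I pushed the post only from its open side with shut fingers, moved the master onto the anvil, and backed the fingers off without gripping.

**Last checks:**
- **Stop position:** The stop came to rest within about 0.5 mm of where I predicted.
- **Push on the master:** The force at the post held at about 16.3 N. Free sliding drag was about 6.1 N, so the push on the master was about 10 N. This is inferred, not measured. The highest single reading was 17.0 N, about 11 N on the master.
- **Final pictures:** The master is upright between anvil and stop. The post is against the closing-side lug, so the play is taken up. The robot is clear and the other pieces have not moved.
- **Disagreements:** The top and wrist cameras differed by about 2 mm along the slide; I used the wrist camera. The gripper tilted about 2° during the final push, with no visible effect. The last wrist picture had the nest hidden behind the fingers, so the final look relies on the scene and top views.

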